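# Take the valve cartridges out of the filling block for drying

### The job

Take every valve cartridge out of the block: push it down until its holder trips and springs up, then draw it out and stand it upright on the middle of a pad of the drying plate, one to a pad, with its pointer rib facing that pad's tick. Push every emptied holder back down so that all three holders stay latched. Leave the other things on the bench where they are.

Things in the scene. Friction and masses are not known exactly. Their poses are not given: they have to be found in the camera images.
- block: aluminium valve block, fixed, 254 mm long (along y), 94 mm deep (x from -41 to +53 mm), 46 mm high; origin on its underside below the middle port, z up. Three ports in a row along its y axis, 86 mm apart, each an upright well 54 mm across. Two pipe stubs stick out 30 mm at its +x side
- plate: flat steel drying plate fixed to the bench, 130 mm (x) by 320 mm (y), 8 mm thick, origin at the centre of its underside; on it three flat dark round pads 60 mm across in a row along y, 100 mm apart, each with a painted black tick at its +x side, pointing away from the pad. Pads and ticks have no height to speak of
- mouth0 (a point): centre of the mouth of port 0, level with the block's top face (46 mm above the bench); port 0 is at the block's +y end, 1 in the middle, 2 at the -y end. In it a holder, a dark disc 49 mm across that carries the cartridge and slides up and down: its top is 30 mm below the block's top when latched, 6 mm below when sprung up
- holder0 (a joint): height (m) of the spring-loaded holder in port 0: 0 to 0.002 latched, 0.024 sprung up, -0.006 (+-0.0005) at its bottom stop. Push-push latch: pressed to the stop and let go, a latched holder springs up fully and a sprung-up one stays latched; every full press changes it over (less than 5.5 mm below latched may not). Spring 5 N (up) to 9 N (bottom); 10 to 15 N brings it to the stop
- mouth1 (a point): centre of the mouth of port 1, level with the block's top face (46 mm above the bench); port 0 is at the block's +y end, 1 in the middle, 2 at the -y end. In it a holder, a dark disc 49 mm across that carries the cartridge and slides up and down: its top is 30 mm below the block's top when latched, 6 mm below when sprung up
- holder1 (a joint): height (m) of the spring-loaded holder in port 1: 0 to 0.002 latched, 0.024 sprung up, -0.006 (+-0.0005) at its bottom stop. Push-push latch: pressed to the stop and let go, a latched holder springs up fully and a sprung-up one stays latched; every full press changes it over (less than 5.5 mm below latched may not). Spring 5 N (up) to 9 N (bottom); 10 to 15 N brings it to the stop
- mouth2 (a point): centre of the mouth of port 2, level with the block's top face (46 mm above the bench); port 0 is at the block's +y end, 1 in the middle, 2 at the -y end. In it a holder, a dark disc 49 mm across that carries the cartridge and slides up and down: its top is 30 mm below the block's top when latched, 6 mm below when sprung up
- holder2 (a joint): height (m) of the spring-loaded holder in port 2: 0 to 0.002 latched, 0.024 sprung up, -0.006 (+-0.0005) at its bottom stop. Push-push latch: pressed to the stop and let go, a latched holder springs up fully and a sprung-up one stays latched; every full press changes it over (less than 5.5 mm below latched may not). Spring 5 N (up) to 9 N (bottom); 10 to 15 N brings it to the stop
- cart0: valve cartridge of port 0 (may be absent; all alike): white round body 50 mm across, 26 mm high, steel boss 26 mm across and 4 mm high on top, and a dark pointer rib 2.5 mm high from boss to rim along its +x. Origin at the centre of its underside, z up; 0.10-0.21 kg. Stands loose on its holder, 2 mm play: latched, the boss is level with the block's top; sprung up, the body stands 20 mm out
- nose0 (a point): outer end of the pointer rib of cartridge 0, 23 mm from its axis along +x, 28 mm above its underside
- cart1: valve cartridge of port 1 (may be absent; all alike): white round body 50 mm across, 26 mm high, steel boss 26 mm across and 4 mm high on top, and a dark pointer rib 2.5 mm high from boss to rim along its +x. Origin at the centre of its underside, z up; 0.10-0.21 kg. Stands loose on its holder, 2 mm play: latched, the boss is level with the block's top; sprung up, the body stands 20 mm out
- nose1 (a point): outer end of the pointer rib of cartridge 1, 23 mm from its axis along +x, 28 mm above its underside
- cart2: valve cartridge of port 2 (may be absent; all alike): white round body 50 mm across, 26 mm high, steel boss 26 mm across and 4 mm high on top, and a dark pointer rib 2.5 mm high from boss to rim along its +x. Origin at the centre of its underside, z up; 0.10-0.21 kg. Stands loose on its holder, 2 mm play: latched, the boss is level with the block's top; sprung up, the body stands 20 mm out
- nose2 (a point): outer end of the pointer rib of cartridge 2, 23 mm from its axis along +x, 28 mm above its underside
- pad0 (a point): centre of pad 0 on the plate's top (about 8 mm above the bench); pad 0 is at the plate's +y end, 2 at its -y end
- tick0 (a point): the tick of pad 0, 43 mm from the pad's centre along the plate's +x axis
- pad1 (a point): centre of pad 1 on the plate's top (about 8 mm above the bench); pad 0 is at the plate's +y end, 2 at its -y end
- tick1 (a point): the tick of pad 1, 43 mm from the pad's centre along the plate's +x axis
- pad2 (a point): centre of pad 2 on the plate's top (about 8 mm above the bench); pad 0 is at the plate's +y end, 2 at its -y end
- tick2 (a point): the tick of pad 2, 43 mm from the pad's centre along the plate's +x axis
- bottle: bystander: white bottle with black cap, 60 mm across, 110 mm high, origin at its underside
- bowl: bystander: orange plastic bowl, 110 mm across, 45 mm high, origin at its underside
- clamp_ring: bystander: steel clamp ring lying flat, 64 mm across, 14 mm high, origin at its underside
- spanner: bystander: spanner lying flat, origin at its underside
Things that resemble listed ones, but are neither listed nor needed, are in the scene too. What is shaped like the cart0 but orange is not meant. What is shaped like the cart1 but yellow is not meant.

How it is judged (in metres and radians):
On the way:
1. a holder has been tripped and has sprung up (value of joint any of holder0, holder1, holder2 above 0.017 m), for 0.1 s.
At the end, for the whole second after the job is handed in: Every cartridge present stands upright (within 0.08 rad) and at rest on the drying plate, its axis within 15 mm of a pad's centre and its pointer rib facing that pad's tick within 0.2 rad; all three holders are latched down (joint between -3 and +4 mm) (((horizontal distance between cart0 and pad0 below 0.015 m and horizontal distance between nose0 and tick0 below 0.042 m) or (horizontal distance between cart0 and pad1 below 0.015 m and horizontal distance between nose0 and tick1 below 0.042 m) or (horizontal distance between cart0 and pad2 below 0.015 m and horizontal distance between nose0 and tick2 below 0.042 m)) and angle between the x axis of each of cart0, cart1, cart2 and the x axis of plate, either way round below 0.2 rad and angle between each of cart0, cart1, cart2's own z axis and vertical below 0.08 rad and z of cart0 in the frame of plate between 0.004 and 0.013 m and linear speed of each of cart0, cart1, cart2 below 0.02 m/s and ((horizontal distance between cart1 and pad0 below 0.015 m and horizontal distance between nose1 and tick0 below 0.042 m) or (horizontal distance between cart1 and pad1 below 0.015 m and horizontal distance between nose1 and tick1 below 0.042 m) or (horizontal distance between cart1 and pad2 below 0.015 m and horizontal distance between nose1 and tick2 below 0.042 m)) and z of cart1 in the frame of plate between 0.004 and 0.013 m and ((horizontal distance between cart2 and pad0 below 0.015 m and horizontal distance between nose2 and tick0 below 0.042 m) or (horizontal distance between cart2 and pad1 below 0.015 m and horizontal distance between nose2 and tick1 below 0.042 m) or (horizontal distance between cart2 and pad2 below 0.015 m and horizontal distance between nose2 and tick2 below 0.042 m)) and z of cart2 in the frame of plate between 0.004 and 0.013 m and value of joint holder0 between -0.003 and 0.004 m and value of joint holder1 between -0.003 and 0.004 m and value of joint holder2 between -0.003 and 0.004 m); the robot touches nothing.
It fails at once if the bottle is moved more than 40 mm (distance of bottle from where it was at the start of the episode above 0.04 m).
It fails at once if the bowl is moved more than 40 mm (distance of bowl from where it was at the start of the episode above 0.04 m).
It fails at once if the clamp ring is moved more than 40 mm (distance of clamp_ring from where it was at the start of the episode above 0.04 m).
It fails at once if the spanner is moved more than 40 mm (distance of spanner from where it was at the start of the episode above 0.04 m).
Of cart0, cart1, cart2 only 2 to 3 are there at a start; the rules pass over those that are not, and their reading is None.
At some moment in a run one of cart0, cart1, cart2 may be knocked a few centimetres aside while the robot is not near it.
Once in a run the grip may slacken for a moment while it holds something.
It also fails if it takes over 210 s, if anything falls off the work surface, if the arm or the gripper's body presses on something with over 40 N, if the wrist force passes 120 N, or if a joint passes its speed limit or range.

### The arm

A 6-joint arm with a two-finger parallel gripper is mounted at the origin on the work surface. World frame = base frame: x ahead of the robot, y to its left, z up, the work surface at z = 0. Lengths are in mm, angles in rad, forces in N, time in s.
With the tool pointing down it reaches from about 350 to 975 mm from the base axis. Payload 7.1 kg.
Tool frame: the origin (TCP) lies at the very end of the fingers, on their centre line; the grasp point (between the pads) lies 19 mm behind it; z points along the fingers, y is the direction in which the jaws open and shut (so a half turn about z gives the same grasp; the last joint's range is limited). The gripper opens to 88 mm and grips with 3 to 60 N. Pads are 20 mm wide; open, the fingers measure 115 mm over their backs; the gripper's body (75 mm by 178 mm) begins 61 mm behind the grasp point.
Start: joints at [-1.234, 0.423, 1.63, -0, 1.089, -0.019], TCP at [217.729, -585.832, 222.675] pointing down, gripper open.
Joint ranges: [-3, 3], [-0.9, 2.11], [0.09, 2.58], [-1.31, 4.45], [0.11, 2.69], [-2.54, 2.54]. Speed limits (rad/s): [2.39, 2.39, 3.01, 3.14, 3.14, 3.14].

### API

Orientations are given as a rotation vector (axis times angle).
In Python, from workcell import * gives the robot as it stands.
- The arm moves only by the tool play_rows, never from a script. Its argument "plan" is text: rows parted by semicolons, each of 7 numbers parted by spaces: the finger opening in cm, from 0 to 8.78, then the shift along the tool's x, y, z in cm, then the turn, a rotation vector about the tool's x, y, z in degrees. A call has 1 to 20 rows; each row shifts and turns the commanded pose from where the row before left it, along the tool's axes as they then stand; what a row does not reach is not made up. A row lasts 1/8 s, in which the tool goes at most 62.5 mm and 10.7 degrees, less where a joint would pass 70% of its speed; a pose out of reach is approached as far as the arm can. A call is refused whole if a number of a shift passes 6.25 or a number of a turn 10.7, either way. A call with a gripper value outside its range is refused whole. The fingers move at their own pace and stop on an object; the grip force is fixed at half the most. Time passes only in rows, so rows that do not move let the fingers close. It gives the time, the measured TCP pose, the force and the opening at its end, in the units of the state.
- get_obs(): the state, without advancing time (a new reading comes with each control period).
- get_image(name): name is "scene" or "side" or "wrist"; returns a dict with "pixels" (384x512x3 uint8, red, green, blue), "range_z" (384x512 float32, mm along the optical axis (not along the pixel's ray), 0 where there is no reading), "fx", "fy", "cx", "cy" (pixels), "distortion" ([k1, k2, p1, p2, k3] as OpenCV has them; the pictures are not rectified), "eye" and "attitude" of the camera in the world. Camera axes: x right, y down, z forward; pixel columns grow to the right and rows downward; lengths in mm; the calibration is good to about 2 mm. A picture is of the moment at which its call begins.
- close_job(): hands the job in, once; it reports no verdict.
The state is a dict: "t": time; "qpos": joint angles; "qvel": joint speeds; "joint_torque": joint torques, N m; "ee_pos": TCP position; "orientation": TCP orientation; "ft_force": force on the tool from outside, world axes, zero at the start; "moment": the same for the moment, N m; "width": finger opening in mm.
Only numpy, scipy, OpenCV 4.12 (cv2) and the standard library are available. Lean on these libraries where they do the work, as an engineer would, in place of code of your own. Each camera call takes 0.05 s, during which the arm holds its last target. There are 200 camera calls.

## Working session

There is one attempt and no reset: what is moved stays moved. The work goes in short steps, Python scripts to look and compute and a tool call to move; the robot and the scene stay as the last step left them, time stands still between calls to the robot, and variables do not carry over. Pictures are saved under pics/ and viewed, about 12 in all and at most 16, crops included, and the job is handed in when it is done.

Besides the shell and the picture viewer there is one more tool, called after "Emit:" by a JSON object that holds its "method" and its "body", one argument or row to a line. play_rows: Moves the arm, as the interface text tells. Its arguments: {"type":"object","properties":{"plan":{"type":"string"}},"required":["plan"]}

```bash
ls; mkdir -p pics
cat > h.py <<'E'
from workcell import *
import numpy as np, cv2
from scipy.spatial.transform import Rotation as R
def shot(name,fn=None):
    im=get_image(name)
    if fn: cv2.imwrite('pics/'+fn,im['pixels'][:,:,::-1])
    return im
def cam(im):
    K=np.array([[im['fx'],0,im['cx']],[0,im['fy'],im['cy']],[0,0,1.]])
    A=np.array(im['attitude'],float)
    A=R.from_rotvec(A).as_matrix() if A.shape==(3,) else (A if A.shape==(3,3) else R.from_quat(A).as_matrix())
    return K,A,np.array(im['eye'],float),np.array(im['distortion'],float)
def rays(im,uv):
    K,A,e,d=cam(im)
    n=cv2.undistortPoints(np.array(uv,float).reshape(-1,1,2),K,d).reshape(-1,2)
    return e,np.c_[n,np.ones(len(n))]@A.T
def onz(im,uv,z):
    e,r=rays(im,uv); return e+r*((z-e[2])/r[:,2])[:,None]
def cloud(im):
    h,w=im['range_z'].shape
    v,u=np.mgrid[:h,:w]; e,r=rays(im,np.c_[u.ravel(),v.ravel()])
    return (e+r*im['range_z'].reshape(-1,1)).reshape(h,w,3)
def proj(im,P):
    K,A,e,d=cam(im)
    return cv2.projectPoints((np.array(P,float)-e)@A,np.zeros(3),np.zeros(3),K,d)[0].reshape(-1,2)
E
python3 - <<'E'
from h import *
o=get_obs();print(o)
for n in ['scene','side','wrist']:
    im=shot(n,n+'0.png');print(n,im['eye'],im['attitude'],im['fx'],im['distortion'])
a=[cv2.imread(f'pics/{n}0.png') for n in ['scene','side']]
E
```

```text
pics
{'t': 0.0, 'qpos': array([-1.23399708e+00,  4.23831463e-01,  1.63070916e+00, -3.67705573e-06,
        1.08859603e+00, -1.89611677e-02]), 'qvel': array([-0.00023853, -0.00042975, -0.00122894, -0.00095278, -0.00159124,
        0.0004761 ]), 'joint_torque': array([ 6.12233471e-04, -5.44623721e+01, -2.73665231e+01,  6.44424534e-02,
        2.26803508e-02, -1.21954617e-04]), 'ee_pos': array([ 217.54734376, -585.3093939 ,  221.90002822]), 'orientation': array([-3.09052094e+00, -5.55617764e-01,  3.88670552e-04]), 'ft_force': array([-1.04969409, -0.61570804,  0.50358865]), 'moment': array([-0.04311111,  0.03813456, -0.0105906 ]), 'width': 87.95674796324478}
scene [1061.69778131  495.09906874  506.92055498] [-0.93011419 -2.32287806  1.24297532] 371.627950358559 [-0.12179111  0.          0.          0.          0.        ]
side [187.20847262 512.62239744 776.26530433] [-0.91425434  2.57035017 -0.94572476] 409.9399358477548 [0.01175228 0.         0.         0.         0.        ]
wrist [ 295.96733879 -556.05277583  384.89313826] [ 2.36169532 -1.6431285  -0.25819783] 334.0982221647558 [-0.10020002  0.          0.          0.          0.        ]
```

View pics/scene0.png

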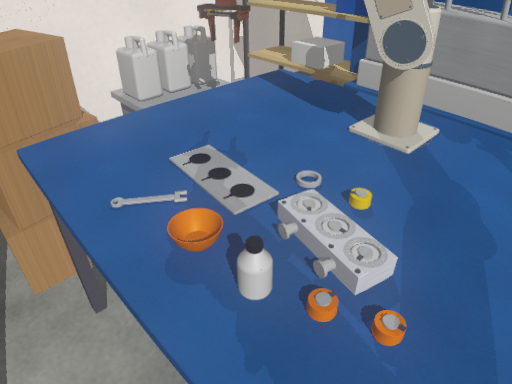

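View pics/side0.png

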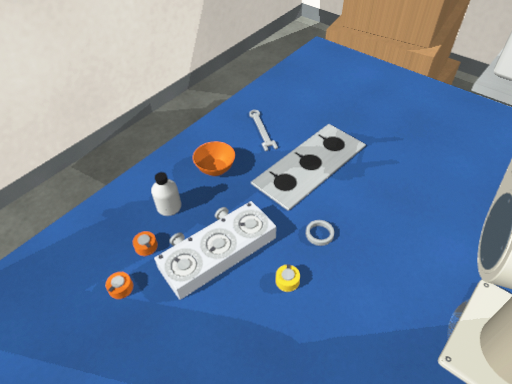

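The scene shows the block (scene px ~335,235) with three ports that look occupied, and the plate with pads at (200,158), (220,173) and (242,190). The orange ones (322,304; 389,327) and the yellow one (360,198) are decoys. Next I'll enlarge the block in both views.

Run:
```python
import cv2,numpy as np
a=cv2.imread('pics/side0.png')[195:300,145:285];b=cv2.imread('pics/scene0.png')[180:285,262:402]
c=cv2.imread('pics/side0.png')[115:220,240:380]
cv2.imwrite('pics/crop1.png',np.vstack([np.hstack([cv2.resize(x,None,fx=2.8,fy=2.8,interpolation=cv2.INTER_CUBIC) for x in (a,b)]),np.hstack([cv2.resize(c,None,fx=2.8,fy=2.8,interpolation=cv2.INTER_CUBIC)]*2)]))
from h import *
im=get_image('side')
print(onz(im,[[183,264],[217,243],[251,224]],46).round(1)); print(onz(im,[[285,182],[310,162],[333,144],[272,173],[299,154],[322,136]],8).round(1))
im2=get_image('scene')
print(onz(im2,[[368,253],[335,227],[309,204]],46).round(1)); print(onz(im2,[[242,190],[220,173],[200,158]],8).round(1))
# fit: threshold dark pads
for m,z in ((im,8),(im2,8)):
    g=m['pixels'].max(2); P=cloud(m)
    k=((g<60)&(abs(P[...,2]-8)<12)).astype('uint8')
    n,l,s,c=cv2.connectedComponentsWithStats(k)
    for i in range(1,n):
        if s[i,4]>60: print(s[i],c[i].round(1),onz(m,[c[i]],z).round(1))
```

```text
[[595.  272.4  46. ]
 [575.7 190.3  46. ]
 [551.4 105.9  46. ]]
[[ 588.1  -71.3    8. ]
 [ 579.4 -170.2    8. ]
 [ 570.  -267.6    8. ]
 [ 633.4  -75.8    8. ]
 [ 620.1 -177.1    8. ]
 [ 612.  -276.7    8. ]]
[[594.4 277.8  46. ]
 [578.6 191.8  46. ]
 [557.3 107.6  46. ]]
[[ 588.1  -72.7    8. ]
 [ 577.6 -171.1    8. ]
 [ 568.2 -272.4    8. ]]
[323 138  21  13 212] [333.3 143.6] [[ 570.3 -269.5    8. ]]
[300 155  21  15 244] [309.8 161.7] [[ 580.3 -170.7    8. ]]
[272 173  24  17 273] [284.3 181.8] [[590.  -70.9   8. ]]
[208 168  19  11 108] [217.3 172.8] [[ 581.9 -176.8    8. ]]
```

View pics/crop1.png

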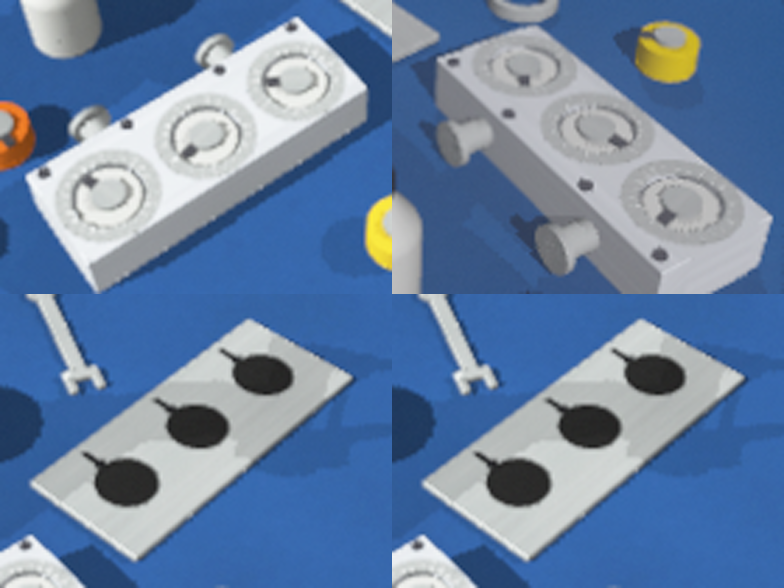

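```bash
cat >> h.py <<'E'
def to(x=None,y=None,z=None,yaw=None):
    """print tool-frame shift (cm) at present orientation, then turn about tool z (deg)"""
    o=get_obs(); M=R.from_rotvec(o['orientation']).as_matrix(); p=o['ee_pos']
    t=np.array([p[i] if v is None else v for i,v in enumerate((x,y,z))])
    cy=np.degrees(np.arctan2(M[1,0],M[0,0]))
    print('t',round(o['t'],1),'tcp',p.round(1),'yaw',round(cy,1),'tilt',(M[:,2]).round(3),'w',round(o['width'],1),'F',o['ft_force'].round(1),'q6',o['qpos'][5].round(2))
    print('shift cm',((t-p)@M/10).round(2), 'turn z deg', None if yaw is None else round(-((yaw-cy+180)%360-180),1))
E
python3 - <<'E'
from h import *
im=get_image('wrist');K,A,e,d=cam(im)
o=get_obs();M=R.from_rotvec(o['orientation']).as_matrix()
print('cam in tool',(e-o['ee_pos'])@M,'axis',A[:,2]@M)
to(540,170,260,20.4)
s=get_image('side')
uv={'c0':[(185,263.2),(176.4,259.6)],'c1':[(220,243.2),(212.5,248.9)],'c2':[(251,222.9),(242.1,224.3)]}
for k,v in uv.items():
    a=onz(s,[v[0]],46)[0];b=onz(s,[v[1]],44.5)[0];print(k,a.round(1),np.degrees(np.arctan2(*(b-a)[[1,0]])).round(0))
print('bottle',onz(s,[(161,178)],110),'ring',onz(s,[(320,233)],7))
E
```

```text
cam in tool [  83.71918683   -0.42675841 -162.82590885] axis [-3.04735991e-01 -5.02925685e-04  9.52436729e-01]
t 0.3 tcp [ 217.7 -585.6  222.4] yaw 20.4 tilt [-0.     0.001 -1.   ] w 87.9 F [ 0.2 -0.3  0.2] q6 -0.02
shift cm [ 56.54 -59.61  -3.72] turn z deg -0.0
c0 [593.1 268.5  46. ] 13.0
c1 [570.4 186.7  46. ] 80.0
c2 [553.3 103.5  46. ] 47.0
bottle [[758.99300418 169.21449685 110.        ]] ring [[431.32373534   5.03256053   7.        ]]
```

Emit:
{"method": "play_rows", "body": {
  "plan": "8.7 4 -4.26 -0.27 0 0 0;8.7 4 -4.26 -0.27 0 0 0;8.7 4 -4.26 -0.27 0 0 0;8.7 4 -4.26 -0.27 0 0 0;8.7 4 -4.26 -0.27 0 0 0;8.7 4 -4.26 -0.27 0 0 0;8.7 4 -4.26 -0.27 0 0 0;8.7 4 -4.26 -0.27 0 0 0;8.7 4 -4.26 -0.27 0 0 0;8.7 4 -4.26 -0.27 0 0 0;8.7 4 -4.26 -0.27 0 0 0;8.7 4 -4.26 -0.27 0 0 0;8.7 4 -4.26 -0.27 0 0 0;8.7 4 -4.26 -0.27 0 0 0;0 0 0 0 0 0 -10;0 0 0 0 0 0 -10;0 0 0 0 0 0 -10;0 0 0 0 0 0 -10;0 0 0 0 0 0 -10;0 0 0 0 0 0 -10"
}}

```text
t: 2.85
ee_pos: [534.8, 168.3, 260.5]
orientation: [-2.394, -2.034, 0.0]
ft_force: [0.4, 0.7, -0.1]
width: 30.4
```

Emit:
{"method": "play_rows", "body": {
  "plan": "0 0 0 0 0 0 -10;0 0 0 0 0 0 -10;0 0 0 0 0 0 -10;0 0 0 0 0 0 -10;0 0 0 0 0 0 -10;0 0 0 0 0 0 -10;0 0 0 0 0 0 -10;0 0 0 0 0 0 -10;0 0 0 0 0 0 -6.6;0 0 0 0 0 0 0;0 0 0 0 0 0 0"
}}

```text
t: 4.22
ee_pos: [534.9, 168.3, 260.5]
orientation: [-0.36, -3.121, 0.0]
ft_force: [0.7, 0.0, 0.5]
width: 0.4
```

Run:
```python
from h import *
to(yaw=167)
im=shot('wrist','w1.png')
np.save('w1.npy',im,allow_pickle=True)
x=cv2.resize(cv2.imread('pics/w1.png'),None,fx=1.5,fy=1.5,interpolation=cv2.INTER_CUBIC);cv2.imwrite('pics/w1b.png',x)
```

```text
t 4.2 tcp [534.9 168.3 260.5] yaw 166.9 tilt [-0. -0. -1.] w 0.4 F [0.7 0.  0.5] q6 -1.06
shift cm [0. 0. 0.] turn z deg -0.1
```

View pics/w1b.png

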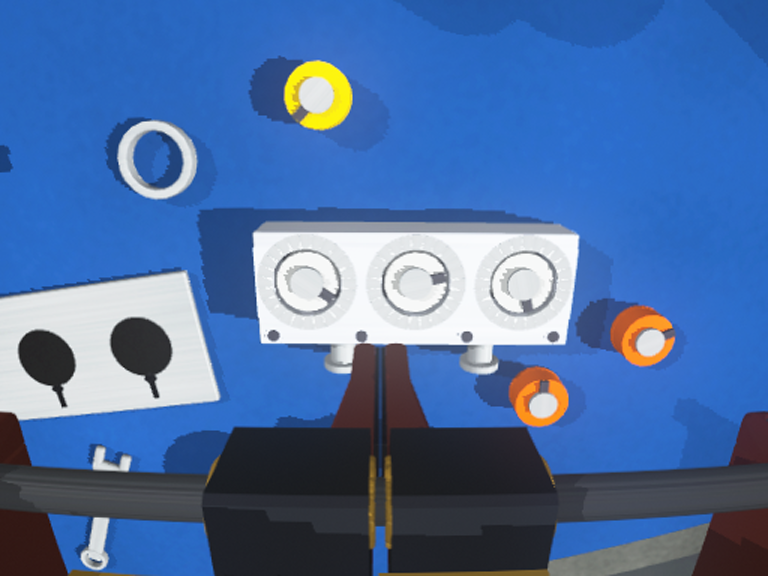

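The picture shows three white cartridges in the ports at (306,283) c2, (414,283) c1 and (523,283) c0. Their ribs are at (328,295), (439,278) and (528,306). The orange and yellow ones outside the block are the decoys.

Run:
```python
from h import *
im=np.load('w1.npy',allow_pickle=True).item()
px=im['pixels'];g=px.max(2).astype(int);P=cloud(im)
print('block depth top z', np.median(P[185:190,190:350,2]))
C=[]
for k,(b,r) in {'c0':((523,283),(528,306)),'c1':((414,283),(439,278)),'c2':((306,283),(329,296))}.items():
    b=np.array(b)/1.5; r=np.array(r)/1.5
    y,x=np.mgrid[:384,:512]
    m=(g<110)&(np.hypot(x-r[0],y-r[1])<7)
    rc=np.array([x[m].mean(),y[m].mean()])
    a=onz(im,[b],46)[0];q=onz(im,[rc],44.5)[0]
    print(k,m.sum(),rc*1.5,a.round(1),'rib r',np.hypot(*(q-a)[:2]).round(1),'yaw',np.degrees(np.arctan2(*(q-a)[[1,0]])).round(1))
# block top outline -> port centers
w=((px.min(2)>185)&(abs(P[...,2]-46)<7)).astype('uint8')
n,l,s,c=cv2.connectedComponentsWithStats(w);i=1+s[1:,4].argmax();print(s[i])
uv=np.argwhere(l==i)[:,::-1];W=onz(im,uv,46)[:,:2].astype('float32')
(cx,cy),sz,ang=cv2.minAreaRect(W);print('rect',cx,cy,sz,ang)
# pads
k=((g<50)&(abs(P[...,2]-8)<8)).astype('uint8');k=cv2.morphologyEx(k,cv2.MORPH_OPEN,np.ones((7,7)))
n,l,s,c=cv2.connectedComponentsWithStats(k)
for i in range(1,n):
    if s[i,4]>200: print('pad',s[i],onz(im,[c[i]],8).round(1))
```

```text
block depth top z 47.21030842683629
c0 0 [nan nan] [593.8 271.8  46. ] rib r nan yaw nan
c1 3 [436.5 273.5] [573.9 187.1  46. ] rib r 19.2 yaw 99.4
c2 6 [336.5  293.75] [554.4 103.9  46. ] rib r 25.6 yaw 55.1
[  169   155   217    75 11782]
rect 579.6727905273438 186.7466583251953 (254.59454345703125, 93.40737915039062) 76.59806823730469
pad [ 75 217  23  32 585] [[587.6 -83.9   8. ]]
pad [ 13 221  36  36 976] [[ 579.3 -173.1    8. ]]<stdin>:10: RuntimeWarning: Mean of empty slice.
  ret = ret.dtype.type(ret / rcount)
```

Run:
```python
from h import *
to(553.9,104.4,60,166.6)
```

```text
t 4.3 tcp [534.9 168.2 260.5] yaw 166.9 tilt [ 0.  0. -1.] w 0.6 F [0.6 0.1 0.1] q6 -1.06
shift cm [-3.3  -5.79 20.05] turn z deg 0.3
```

Emit:
{"method": "play_rows", "body": {
  "plan": "0 -0.82 -1.45 4 0 0 0;0 -0.82 -1.45 4 0 0 0;0 -0.82 -1.45 4 0 0 0;0 -0.82 -1.45 4 0 0 0;0 0 0 4 0 0 0;0 0 0 1 0 0 0;0 0 0 0.2 0 0 0;0 0 0 0.2 0 0 0;0 0 0 0.2 0 0 0;0 0 0 0.2 0 0 0;0 0 0 0 0 0 0"
}}

```text
t: 5.65
ee_pos: [554.8, 104.8, 44.1]
orientation: [0.356, 3.119, 0.001]
ft_force: [-0.5, 1.3, 6.5]
width: 0.5
```

Emit:
{"method": "play_rows", "body": {
  "plan": "0 0 0 0.2 0 0 0;0 0 0 0.2 0 0 0;0 0 0 0.1 0 0 0;0 0 0 0 0 0 0"
}}

```text
t: 6.15
ee_pos: [554.9, 104.8, 39.8]
orientation: [0.356, 3.119, 0.001]
ft_force: [-2.6, -0.4, 14.6]
width: 0.7
```

Another 1 mm or so to be sure of the stop, then raise.

Emit:
{"method": "play_rows", "body": {
  "plan": "0 0 0 0.1 0 0 0;0 0 0 0.1 0 0 0;0 0 0 0 0 0 0"
}}

```text
t: 6.52
ee_pos: [555.2, 104.9, 39.6]
orientation: [0.355, 3.118, 0.002]
ft_force: [-8.3, 0.0, 31.8]
width: 0.6
```

Emit:
{"method": "play_rows", "body": {
  "plan": "0 0 0 -0.5 0 0 0;0 0 0 -1 0 0 0;6.8 0 0 -3 0 0 0;6.8 0 0 -5 0 0 0;6.8 0 0 -4 0 0 0;6.8 3 0 0 0 0 0;6.8 3 0 0 0 0 0;6.8 0 0 0 0 0 0;6.8 0 0 0 0 0 0"
}}

```text
t: 7.65
ee_pos: [496.5, 118.0, 171.1]
orientation: [0.355, 3.12, 0.001]
ft_force: [1.0, -0.3, -0.4]
width: 66.2
```

```bash
cat >> h.py <<'E'
def look(fn,view=False):
    im=shot('wrist',fn); np.save('last.npy',im,allow_pickle=True); P=cloud(im); return im,P
def carts(im,P,zlo,zhi,xy=None,rad=60):
    """white bodies/boss tops: points above zlo..zhi; report blob centres + rib directions"""
    Z=P[...,2]; m=(Z>zlo)&(Z<zhi)&(P[...,0]>200)
    if xy is not None: m&=np.hypot(P[...,0]-xy[0],P[...,1]-xy[1])<rad
    n,l,s,c=cv2.connectedComponentsWithStats(m.astype('uint8'))
    return [(s[i],c[i].round(1),np.median(P[l==i],0).round(1)) for i in range(1,n) if s[i,4]>80]
E
python3 - <<'E'
from h import *
im,P=look('w2.png'); to()
print(carts(im,P,58,90,(554,104)))
u=proj(im,[[553.9,104.4,70]])[0];print(u)
x0,y0=(u-60).astype(int).clip(0); a=cv2.imread('pics/w2.png')[y0:y0+120,x0:x0+120]
cv2.imwrite('pics/w2c.png',cv2.resize(a,None,fx=5,fy=5,interpolation=cv2.INTER_CUBIC));print(x0,y0)
E
```

```text
t 7.7 tcp [496.6 117.9 170.9] yaw 167.0 tilt [ 0.002  0.    -1.   ] w 67.3 F [-0.6  0.8 -0.3] q6 -1.13
shift cm [0. 0. 0.] turn z deg None
[(array([ 226,  223,   54,   53, 2256], dtype=int32), array([252.6, 249.3]), array([549.8, 105.2,  67.3]))]
[252.69963949 253.99579749]
192 193
```

View pics/w2c.png

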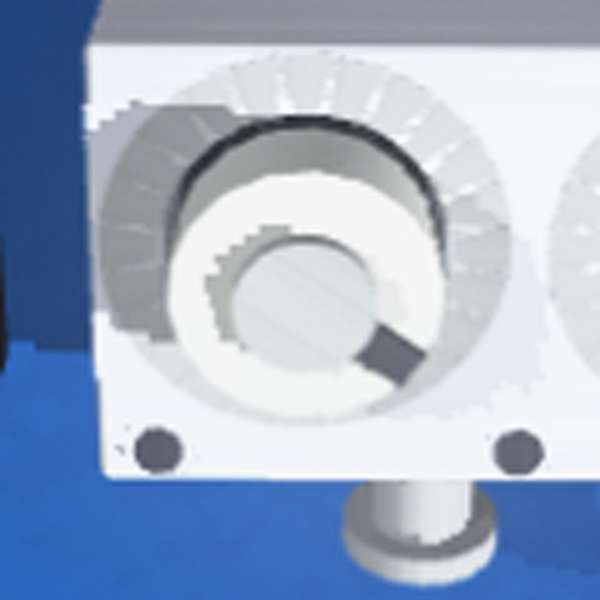

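Holder 2 has sprung up: the boss is at crop (305,305), and the dark rib points to (391,354).

```bash
cat >> h.py <<'E'
def ribyaw(im,c,ztop,thr=130):
    """c: approx axis xy; ztop: boss top. refine with boss; rib dark pixels on plane ztop-1.5"""
    h,w=im['range_z'].shape; v,u=np.mgrid[:h,:w]
    W=onz(im,np.c_[u.ravel(),v.ravel()],ztop-1.5)[:,:2].reshape(h,w,2)-np.array(c[:2])
    r=np.hypot(W[...,0],W[...,1]); px=im['pixels'].astype(int)
    m=(r<24)&(r>13.5)&(px.max(2)<thr)&(px.max(2)-px.min(2)<45)
    n,l,s,cc=cv2.connectedComponentsWithStats(m.astype('uint8'))
    for i in range(1,n):
        if s[i,4]>15:
            q=W[l==i].mean(0); print('  rib px',s[i,4],cc[i].round(1),'r',np.hypot(*q).round(1),'yaw',np.degrees(np.arctan2(q[1],q[0])).round(1))
E
python3 - <<'E'
from h import *
im=np.load('last.npy',allow_pickle=True).item()
b=onz(im,[(253,254)],70)[0];q=onz(im,[(270.2,263.8)],68.5)[0];print(b,np.degrees(np.arctan2(*(q-b)[[1,0]])))
ribyaw(im,b,70)
to(b[0],b[1],48,166.6)
E
```

```text
[553.96447657 104.65878225  70.        ] 42.04124981213005
  rib px 78 [269.9 263.4] r 18.5 yaw 42.6
t 7.7 tcp [496.6 117.9 170.9] yaw 167.0 tilt [ 0.002  0.    -1.   ] w 67.3 F [-0.6  0.8 -0.3] q6 -1.13
shift cm [-5.87e+00 -1.00e-02  1.23e+01] turn z deg 0.4
```

Emit:
{"method": "play_rows", "body": {
  "plan": "6.8 -2.93 0 0 0 0 0;6.8 -2.94 0 0 0 0 0;6.8 0 0 5 0 0 0;6.8 0 0 5 0 0 0;6.8 0 0 2.2 0 0 0;6.8 0 0 0 0 0 0;4 0 0 0 0 0 0;4 0 0 0 0 0 0;4 0 0 0 0 0 0;4 0 0 0 0 0 0;4 0 0 0 0 0 0;4 0 0 0 0 0 0"
}}

```text
t: 9.2
ee_pos: [552.5, 104.7, 48.5]
orientation: [-0.356, -3.121, 0.0]
ft_force: [0.7, 0.4, -1.5]
width: 49.5
```

Run:
```python
from h import *
to()
```

```text
t 9.2 tcp [552.5 104.7  48.5] yaw 167.0 tilt [-0.  0. -1.] w 49.5 F [ 0.7  0.4 -1.5] q6 -1.18
shift cm [0. 0. 0.] turn z deg None
```

Emit:
{"method": "play_rows", "body": {
  "plan": "4 0 0 -2 0 0 0;4 0 0 -5 0 0 0;4 0 0 -5 0 0 0;4 -1.5 -3.28 0 0 0 0;4 -1.5 -3.28 0 0 0 0;4 -1.5 -3.28 0 0 0 0;4 -1.5 -3.28 0 0 0 0;4 -1.5 -3.28 0 0 0 0;4 0 0 0 0 0 9.6;4 0 0 0 0 0 9.6;4 0 0 0 0 0 9.6;4 0 0 0 0 0 9.6;4 0 0 0 0 0 9.6;4 0 0 0 0 0 0;4 0 0 0 0 0 0"
}}

```text
t: 11.08
ee_pos: [588.6, -72.0, 168.4]
orientation: [-1.59, -2.709, 0.0]
ft_force: [-1.1, -0.5, -1.0]
width: 49.5
```

```bash
cat >> h.py <<'E'
def pads(im):
    P=cloud(im);g=im['pixels'].max(2)
    k=((g<60)&(abs(P[...,2]-8)<7)&(P[...,1]<-20)&(P[...,0]>500)).astype('uint8')
    o=cv2.morphologyEx(k,cv2.MORPH_OPEN,cv2.getStructuringElement(cv2.MORPH_ELLIPSE,(11,11)))
    n,l,s,c=cv2.connectedComponentsWithStats(o)
    for i in range(1,n):
        if s[i,4]>300:
            v,u=np.where(l==i);W=onz(im,np.c_[u,v],8)
            (cx,cy),r=cv2.minEnclosingCircle(W[:,:2].astype('float32'));print(' pad',s[i],'mean',W.mean(0).round(1),'circ',round(cx,1),round(cy,1),'r',round(r,1))
E
python3 - <<'E'
from h import *
im,P=look('w3.png');to();pads(im)
E
```

```text
t 11.1 tcp [588.6 -72.  168.4] yaw 119.1 tilt [-0.  0. -1.] w 49.7 F [-1.  -0.4 -2.2] q6 -0.65
shift cm [0. 0. 0.] turn z deg None
```

View pics/w3.png

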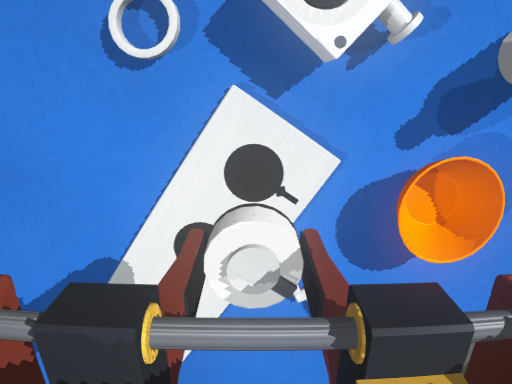

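The cartridge is held, with its rib (288,290) roughly parallel to the tick. Pad 0 is at (255,172), and its tick is at (288,195).

Run:
```python
from h import *
im=np.load('last.npy',allow_pickle=True).item()
g=im['pixels'].max(2);k=(g<75).astype('uint8')
k[:,:220]=0;k[:,286:]=0;k[210:]=0;k[:138]=0
o=cv2.morphologyEx(k,cv2.MORPH_OPEN,cv2.getStructuringElement(cv2.MORPH_ELLIPSE,(13,13)))
v,u=np.where(o);W=onz(im,np.c_[u,v],8);print(len(u),u.min(),u.max(),v.min(),v.max())
print(cv2.minEnclosingCircle(W[:,:2].astype('float32')),W.mean(0))
t=onz(im,[(290,196)],8)[0];print('tick',t, np.degrees(np.arctan2(*(t-W.mean(0))[[1,0]])))
# plate edge directions via corners
c=onz(im,[(235,86),(340,160)],8);print(np.degrees(np.arctan2(*(c[1]-c[0])[[1,0]])),c.round(1))
z=168.4-48.5+70+0
b=onz(im,[(254,268)],z)[0];print(b);ribyaw(im,[588.6,-72],z,110)
P=cloud(im);print(P[266:270,250:256,2].mean())
```

```text
Traceback (most recent call last):
  File "h.py", line 18, in onz
    e,r=rays(im,uv); return e+r*((z-e[2])/r[:,2])[:,None]
        ~~~~^^^^^^^
  File "h.py", line 15, in rays
    n=cv2.undistortPoints(np.array(uv,float).reshape(-1,1,2),K,d).reshape(-1,2)
      ~~~~~~~~~~~~~~~~~~~^^^^^^^^^^^^^^^^^^^^^^^^^^^^^^^^^^^^^^^^
cv2.error: OpenCV(4.12.0) /io/opencv/modules/calib3d/src/undistort.dispatch.cpp:347: error: (-215:Assertion failed) CV_IS_MAT(_src) && CV_IS_MAT(_dst) && (_src->rows == 1 || _src->cols == 1) && (_dst->rows == 1 || _dst->cols == 1) && _src->cols + _src->rows - 1 == _dst->rows + _dst->cols - 1 && (CV_MAT_TYPE(_src->type) == CV_32FC2 || CV_MAT_TYPE(_src->type) == CV_64FC2) && (CV_MAT_TYPE(_dst->type) == CV_32FC2 || CV_MAT_TYPE(_dst->type) == CV_64FC2) in function 'cvUndistortPointsInternal'
```

Run:
```python
from h import *
im=np.load('last.npy',allow_pickle=True).item()
px=im['pixels'];print(px.dtype,px.shape,px[172,255],px[150,200],im['range_z'][172,255], [px[266,250],px[290,288]])
a=cv2.imread('pics/w3.png');print(a[172,255])
```

```text
uint8 (384, 512, 3) [69 72 72] [240 243 244] 333.01846 [array([226, 229, 230], dtype=uint8), array([76, 79, 87], dtype=uint8)]
[72 72 69]
```

```bash
sed -i 's/g<60)/g<95)/' h.py
python3 - <<'E'
from h import *
im=np.load('last.npy',allow_pickle=True).item()
pads(im)
p=onz(im,[(254,172)],8)[0];t=onz(im,[(290,196)],8)[0];print('tick',p,t, np.degrees(np.arctan2(*(t-p)[[1,0]])))
c=onz(im,[(235,86),(340,160)],8);print(np.degrees(np.arctan2(*(c[1]-c[0])[[1,0]])),c.round(1))
z=168.4-48.5+70
b=onz(im,[(254,268)],z)[0];print(b);ribyaw(im,b,z,110)
P=cloud(im);print(P[266:270,250:256,2].mean())
E
```

```text
pad [ 225  144   58   57 2394] mean [587.4 -72.2   8. ] circ 588.3 -72.5 r 29.3
tick [588.59355621 -71.2160671    8.        ] [633.11144876 -75.40487068   8.        ] -5.375282069747435
-5.171529333400958 [[532.7  -7.4   8. ]
 [657.3 -18.7   8. ]]
[588.28298202 -71.84485176 189.9       ]
  rib px 289 [283.9 286.7] r 19.0 yaw -8.9
190.95015248027312
```

Emit:
{"method": "play_rows", "body": {
  "plan": "4 0 0 5 0 0 0;4 0 0 5 0 0 0;4 0 0 4 0 0 0;4 0 0 0.8 0 0 0;4 0 0 0.2 0 0 0;4 0 0 0.1 0 0 0;4 0 0 0 0 0 0"
}}

```text
t: 12.0
ee_pos: [589.7, -72.1, 18.9]
orientation: [1.593, 2.705, 0.001]
ft_force: [-0.3, -1.1, -1.2]
width: 49.9
```

Emit:
{"method": "play_rows", "body": {
  "plan": "4 0 0 0.1 0 0 0;4 0 0 0.1 0 0 0;4 0 0 0 0 0 0;4 0 0 0 0 0 0"
}}

```text
t: 12.5
ee_pos: [589.1, -72.0, 16.4]
orientation: [1.594, 2.706, 0.0]
ft_force: [-1.5, 0.5, 5.5]
width: 49.5
```

Emit:
{"method": "play_rows", "body": {
  "plan": "7 0 0 0 0 0 0;7 0 0 0 0 0 0;7 0 0 0 0 0 0;7 0 0 -3 0 0 0;7 0 0 -5 0 0 0;7 0 0 -5 0 0 0;7 0 0 -2.5 0 0 0;0 0 0 0 0 0 -9.6;0 0 0 0 0 0 -9.6;0 0 0 0 0 0 -9.6;0 0 0 0 0 0 -9.6;0 0 0 0 0 0 -9.6;0 1.5 3.28 0 0 0 0;0 1.5 3.28 0 0 0 0;0 1.5 3.28 0 0 0 0;0 1.5 3.28 0 0 0 0;0 1.5 3.28 0 0 0 0;0 0 0 0 0 0 0"
}}

```text
t: 14.75
ee_pos: [552.0, 106.5, 170.4]
orientation: [-0.351, -3.122, -0.0]
ft_force: [-1.2, -1.0, -0.3]
width: 0.4
```

Run:
```python
from h import *
to(553.9,104.4,46,166.6)
s=shot('side','s2.png');P=cloud(s)
print(carts(None,P,28,60,(588,-72),70),P[...,2].max())
```

```text
t 14.8 tcp [552.  106.5 170.4] yaw 167.2 tilt [-0.  0. -1.] w 0.4 F [-1.2 -1.  -0.3] q6 -1.18
shift cm [-0.24 -0.16 12.44] turn z deg 0.6
[(array([276, 168,  20,  16, 251], dtype=int32), array([285.4, 175. ]), array([587.3, -70.6,  34.2]))] 776.265304327185
```

Emit:
{"method": "play_rows", "body": {
  "plan": "0 -0.2 -0.2 4 0 0 0;0 0 0 4 0 0 0;0 0 0 4 0 0 0;0 0 0 0.6 0 0 0;0 0 0 0.5 0 0 0;0 0 0 0.5 0 0 0;0 0 0 0.5 0 0 0;0 0 0 0.5 0 0 0;0 0 0 0.4 0 0 0;0 0 0 0.4 0 0 0;0 0 0 0.3 0 0 0;0 0 0 0 0 0 0"
}}

```text
t: 16.3
ee_pos: [554.8, 101.8, 15.2]
orientation: [0.355, 3.12, -0.0]
ft_force: [-3.4, -4.0, 7.9]
width: 0.4
```

Emit:
{"method": "play_rows", "body": {
  "plan": "0 0 0 0.2 0 0 0;0 0 0 0.2 0 0 0;0 0 0 0.1 0 0 0;0 0 0 0 0 0 0"
}}

```text
t: 16.8
ee_pos: [554.8, 101.8, 10.4]
orientation: [0.355, 3.12, -0.0]
ft_force: [-3.4, -4.0, 8.0]
width: 0.4
```

Emit:
{"method": "play_rows", "body": {
  "plan": "0 0 0 0.1 0 0 0;0 0 0 0.05 0 0 0;0 0 0 0 0 0 0"
}}

```text
t: 17.18
ee_pos: [554.8, 101.8, 9.8]
orientation: [0.355, 3.12, -0.0]
ft_force: [-5.2, -4.6, 18.2]
width: 0.6
```

Emit:
{"method": "play_rows", "body": {
  "plan": "0 0 0 -1 0 0 0;0 0 0 -3 0 0 0;0 0 0 -3 0 0 0;0 0.05 4.42 0 0 0 0;0 0.05 4.42 0 0 0 0;0 0 0 1.5 0 0 0;0 0 0 0 0 0 0;0 0 0 0 0 0 0"
}}

```text
t: 18.18
ee_pos: [572.7, 187.7, 62.1]
orientation: [-0.357, -3.121, 0.0]
ft_force: [-0.6, 0.7, -0.2]
width: 0.7
```

Run:
```python
from h import *
to(573.8,188.1,50,166.6)
```

```text
t 18.2 tcp [572.7 187.7  62.1] yaw 166.9 tilt [-0.001 -0.    -1.   ] w 0.7 F [-0.6  0.7 -0.2] q6 -1.05
shift cm [-0.1   0.07  1.21] turn z deg 0.3
```

Emit:
{"method": "play_rows", "body": {
  "plan": "0 -0.1 0.07 1.4 0 0 0;0 0 0 0.3 0 0 0;0 0 0 0.3 0 0 0;0 0 0 0.3 0 0 0;0 0 0 0.1 0 0 0;0 0 0 0.1 0 0 0;0 0 0 0 0 0 0"
}}

```text
t: 19.05
ee_pos: [575.0, 188.7, 39.7]
orientation: [0.356, 3.12, 0.0]
ft_force: [-5.9, -4.3, 27.8]
width: 0.4
```

Emit:
{"method": "play_rows", "body": {
  "plan": "0 0 0 -0.5 0 0 0;0 0 0 -1 0 0 0;6.8 0 0 -3 0 0 0;6.8 0 0 -5 0 0 0;6.8 0 0 -4 0 0 0;6.8 3 0 0 0 0 0;6.8 3 0 0 0 0 0;6.8 0 0 0 0 0 0;6.8 0 0 0 0 0 0"
}}

```text
t: 20.18
ee_pos: [516.4, 202.6, 172.1]
orientation: [0.356, 3.121, 0.0]
ft_force: [-0.2, -0.2, 0.7]
width: 66.2
```

```bash
cat >> h.py <<'E'
def grasp(fn,c,z=70):
    im,P=look(fn); print(carts(im,P,z-12,z+15,c,40))
    # boss centre: top-level points
    Z=P[...,2]; m=(np.hypot(P[...,0]-c[0],P[...,1]-c[1])<40)&(Z>z-7)&(Z<z+8)
    W=onz(im,np.argwhere(m)[:,::-1],z-4)[:,:2].astype('float32')
    (x,y),r=cv2.minEnclosingCircle(W);print('rim circle',round(x,1),round(y,1),round(r,1))
    ribyaw(im,(x,y),z)
    return im,P
E
python3 - <<'E'
from h import *
im,P=grasp('w4.png',(573.8,188.1)); to(573.8,188.1,48.5,166.6)
u=proj(im,[[553.9,104.4,46]])[0].astype(int);print('holder2 depth z',np.median(P[u[1]-4:u[1]+14,u[0]-8:u[0]+8,2]))
cv2.imwrite('pics/w4c.png',cv2.imread('pics/w4.png')[170:340,:380])
E
```

```text
[(array([ 225,  223,   54,   53, 2246], dtype=int32), array([251.6, 249.3]), array([569.9, 188.9,  67.3]))]
rim circle 573.1 188.2 25.3
  rib px 86 [271.7 248.6] r 18.1 yaw 89.0
t 20.2 tcp [516.6 202.5 172. ] yaw 167.0 tilt [ 0.  0. -1.] w 67.0 F [0.6 0.  0.4] q6 -0.99
shift cm [-5.89 -0.12 12.35] turn z deg 0.4
holder2 depth z 18.469780536708697
```

View pics/w4c.png

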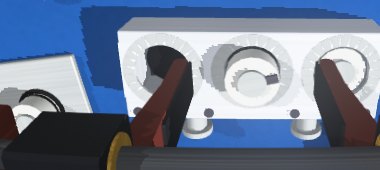

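Emit:
{"method": "play_rows", "body": {
  "plan": "6.8 -2.94 -0.06 0 0 0 0;6.8 -2.94 -0.06 0 0 0 0;6.8 0 0 5 0 0 0;6.8 0 0 5 0 0 0;6.8 0 0 2.3 0 0 0;6.8 0 0 0 0 0 0;4 0 0 0 0 0 0;4 0 0 0 0 0 0;4 0 0 0 0 0 0;4 0 0 0 0 0 0;4 0 0 0 0 0 0;4 0 0 0 0 0 0"
}}

```text
t: 21.72
ee_pos: [572.6, 188.2, 49.0]
orientation: [0.356, 3.121, -0.0]
ft_force: [-0.1, 0.6, -0.8]
width: 49.1
```

Emit:
{"method": "play_rows", "body": {
  "plan": "4 0 0 -2 0 0 0;4 0 0 -5 0 0 0;4 0 0 -5 0 0 0;4 -1.24 -4.99 0 0 0 0;4 -1.24 -4.99 0 0 0 0;4 -1.24 -4.99 0 0 0 0;4 -1.24 -4.99 0 0 0 0;4 -1.24 -4.99 0 0 0 0;4 -1.24 -4.99 0 0 0 0;4 -1.24 -4.99 0 0 0 0;4 0 0 0 0 0 10.4;4 0 0 0 0 0 10.4;4 0 0 0 0 0 10.4;4 0 0 0 0 0 10.4;4 0 0 0 0 0 10.4;4 0 0 0 0 0 10.4;4 0 0 0 0 0 10.4;4 0 0 0 0 0 10.4;4 0 0 0 0 0 10.4;4 0 0 0 0 0 0"
}}

```text
t: 24.22
ee_pos: [578.8, -171.7, 170.3]
orientation: [2.517, 1.879, 0.001]
ft_force: [0.8, 0.2, -1.6]
width: 49.4
```

Run:
```python
from h import *
im,P=look('w5.png');to(578.4,-171.6,17)
pads(im)
z=190; 
Z=P[...,2];m=(Z>180)&(Z<198)&(np.hypot(P[...,0]-578,P[...,1]+171)<45);print('held z',np.median(Z[m]),m.sum(),P[m].mean(0))
ribyaw(im,(578.4,-171.6),z,110)
cv2.imwrite('pics/w5c.png',cv2.imread('pics/w5.png'))
```

```text
t 24.3 tcp [ 578.7 -171.8  170.1] yaw 73.6 tilt [ 0.001 -0.    -1.   ] w 49.4 F [ 0.2  0.3 -1. ] q6 -0.02
shift cm [ 1.000e-02 -6.000e-02  1.531e+01] turn z deg None
 pad [ 226  143   58   57 2476] mean [ 579.3 -171.2    8. ] circ 579.5 -172.2 r 29.7
held z 188.5772228235526 8301 [ 578.6412737  -169.07167533  189.22343926]
```

View pics/w5c.png

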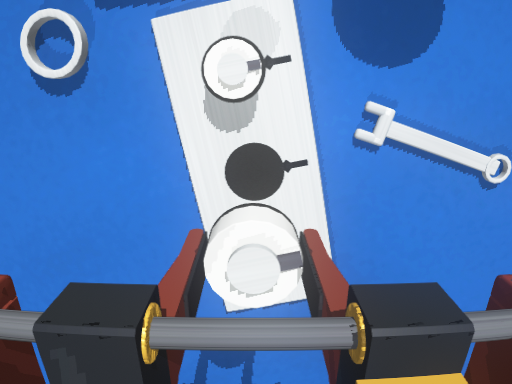

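Cartridge 2 stands on pad 0 (233,68) with its rib facing the tick. The held cartridge's rib (290,262) is parallel to pad 1's tick (295,164), so I'm lowering it.

Emit:
{"method": "play_rows", "body": {
  "plan": "4 0 0 5 0 0 0;4 0 0 5 0 0 0;4 0 0 4 0 0 0;4 0 0 0.9 0 0 0;4 0 0 0.3 0 0 0;4 0 0 0.2 0 0 0;4 0 0 0 0 0 0;4 0 0 0 0 0 0"
}}

```text
t: 25.28
ee_pos: [579.9, -172.1, 16.9]
orientation: [2.517, 1.876, 0.003]
ft_force: [-1.1, 0.4, 7.1]
width: 49.4
```

Emit:
{"method": "play_rows", "body": {
  "plan": "7 0 0 0 0 0 0;7 0 0 0 0 0 0;7 0 0 0 0 0 0;7 0 0 -3 0 0 0;7 0 0 -5 0 0 0;7 0 0 -5 0 0 0;7 0 0 -2.4 0 0 0;0 0 0 0 0 0 -10.4;0 0 0 0 0 0 -10.4;0 0 0 0 0 0 -10.4;0 0 0 0 0 0 -10.4;0 0 0 0 0 0 -10.4;0 0 0 0 0 0 -10.4;0 0 0 0 0 0 -10.4;0 0 0 0 0 0 -10.4;0 0 0 0 0 0 -10.4"
}}

```text
t: 27.28
ee_pos: [578.4, -171.6, 168.8]
orientation: [-0.347, -3.122, -0.0]
ft_force: [0.7, 0.9, -0.2]
width: 0.6
```

Emit:
{"method": "play_rows", "body": {
  "plan": "0 1.24 4.99 0 0 0 0;0 1.24 4.99 0 0 0 0;0 1.24 4.99 0 0 0 0;0 1.24 4.99 0 0 0 0;0 1.24 4.99 0 0 0 0;0 1.24 4.99 0 0 0 0;0 1.24 4.99 0 0 0 0;0 0 0 4 0 0 0;0 0 0 4 0 0 0;0 0 0 0 0 0 0;0 0 0 0 0 0 0"
}}

```text
t: 28.65
ee_pos: [573.4, 188.3, 90.0]
orientation: [0.356, 3.12, 0.001]
ft_force: [-0.0, -0.7, 0.5]
width: 0.6
```

Run:
```python
from h import *
to(573.8,188.1,46,166.6)
s=shot('side','s3.png');P=cloud(s)
print(carts(None,P,28,60,(578,-120),110))
```

```text
t 28.6 tcp [573.4 188.3  90. ] yaw 167.0 tilt [ 0.001  0.    -1.   ] w 0.6 F [-0.  -0.7  0.5] q6 -1.05
shift cm [-0.04 -0.01  4.4 ] turn z deg 0.4
[(array([302, 148,  20,  15, 223], dtype=int32), array([311.7, 155. ]), array([ 576.8, -169.1,   34.1])), (array([276, 168,  20,  16, 249], dtype=int32), array([285.4, 175. ]), array([587. , -70.5,  34.3]))]
```

Emit:
{"method": "play_rows", "body": {
  "plan": "0 0 0 4 0 0 0;0 0 0 0.8 0 0 0;0 0 0 0.5 0 0 0;0 0 0 0.5 0 0 0;0 0 0 0.5 0 0 0;0 0 0 0.5 0 0 0;0 0 0 0.4 0 0 0;0 0 0 0.4 0 0 0;0 0 0 0.3 0 0 0;0 0 0 0.2 0 0 0;0 0 0 0.1 0 0 0;0 0 0 0.1 0 0 0;0 0 0 0 0 0 0"
}}

```text
t: 30.32
ee_pos: [572.8, 188.0, 9.7]
orientation: [0.356, 3.121, -0.0]
ft_force: [-10.3, -3.7, 26.6]
width: 0.5
```

Emit:
{"method": "play_rows", "body": {
  "plan": "0 0 0 -1 0 0 0;0 0 0 -3 0 0 0;0 0 0 -3 0 0 0;0 -0.08 4.31 0 0 0 0;0 -0.08 4.31 0 0 0 0;0 0 0 1.5 0 0 0;0 0 0 0 0 0 0;0 0 0 0 0 0 0"
}}

```text
t: 31.32
ee_pos: [593.4, 270.8, 61.1]
orientation: [-0.357, -3.121, 0.001]
ft_force: [-0.9, -0.4, 0.0]
width: 0.3
```

Run:
```python
from h import *
to(593.7,271.8,50,166.6)
```

```text
t 31.3 tcp [593.4 270.8  61.1] yaw 166.9 tilt [-0.001 -0.    -1.   ] w 0.3 F [-0.9 -0.4  0. ] q6 -0.93
shift cm [-0.01  0.11  1.11] turn z deg 0.3
```

Emit:
{"method": "play_rows", "body": {
  "plan": "0 0 0.1 1.3 0 0 0;0 0 0 0.3 0 0 0;0 0 0 0.3 0 0 0;0 0 0 0.3 0 0 0;0 0 0 0.1 0 0 0;0 0 0 0.1 0 0 0;0 0 0 0 0 0 0"
}}

```text
t: 32.2
ee_pos: [594.7, 272.6, 39.7]
orientation: [0.356, 3.12, 0.001]
ft_force: [-4.9, -3.2, 23.5]
width: 0.4
```

Emit:
{"method": "play_rows", "body": {
  "plan": "0 0 0 -0.5 0 0 0;0 0 0 -1 0 0 0;6.8 0 0 -3 0 0 0;6.8 0 0 -5 0 0 0;6.8 0 0 -4 0 0 0;6.8 3 0 0 0 0 0;6.8 3 0 0 0 0 0;6.8 0 0 0 0 0 0;6.8 0 0 0 0 0 0"
}}

```text
t: 33.33
ee_pos: [536.0, 286.3, 172.0]
orientation: [0.356, 3.121, 0.0]
ft_force: [-0.8, -0.4, -0.3]
width: 66.3
```

Run:
```python
from h import *
im,P=grasp('w6.png',(593.7,271.8)); to(593.7,271.8,48.5,166.6)
for q in ([553.9,104.4],[573.8,188.1]):
    m=np.hypot(P[...,0]-q[0],P[...,1]-q[1])<20; print('holder z',np.median(P[m][:,2]),m.sum())
```

```text
[(array([ 225,  224,   54,   54, 2249], dtype=int32), array([251.7, 249.8]), array([590. , 272.5,  67.3]))]
rim circle 593.9 272.2 26.2
  rib px 51 [256.9 272. ] r 19.6 yaw -0.7
t 33.4 tcp [536.3 286.2 172. ] yaw 167.0 tilt [ 0.  0. -1.] w 67.5 F [ 0.3 -0.1  0.2] q6 -0.87
shift cm [-5.91 -0.11 12.35] turn z deg 0.4
holder z 18.40748740020763 635
holder z 18.42155957533737 583
```

Run:
```python
from h import *
cv2.imwrite('pics/w6c.png',cv2.resize(cv2.imread('pics/w6.png')[210:300,205:305],None,fx=5,fy=5,interpolation=cv2.INTER_CUBIC))
```

```text
(no output)
```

View pics/w6c.png

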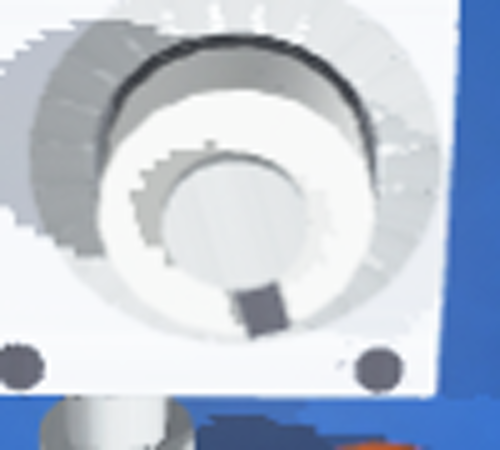

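The crop shows cartridge 0 sprung up, with the boss at (234,222) and the rib at (261,310), so its yaw is about 2°.

Emit:
{"method": "play_rows", "body": {
  "plan": "6.8 -2.96 -0.06 0 0 0 0;6.8 -2.96 -0.06 0 0 0 0;6.8 0 0 5 0 0 0;6.8 0 0 5 0 0 0;6.8 0 0 2.3 0 0 0;6.8 0 0 0 0 0 0;4 0 0 0 0 0 0;4 0 0 0 0 0 0;4 0 0 0 0 0 0;4 0 0 0 0 0 0;4 0 0 0 0 0 0;4 0 0 0 0 0 0"
}}

```text
t: 34.88
ee_pos: [592.7, 271.8, 49.0]
orientation: [-0.356, -3.121, 0.0]
ft_force: [-0.3, -0.2, -0.8]
width: 49.1
```

Emit:
{"method": "play_rows", "body": {
  "plan": "4 0 0 -2 0 0 0;4 0 0 -5 0 0 0;4 0 0 -5 0 0 0;4 -0.89 -4.86 0 0 0 0;4 -0.89 -4.86 0 0 0 0;4 -0.89 -4.86 0 0 0 0;4 -0.89 -4.86 0 0 0 0;4 -0.89 -4.86 0 0 0 0;4 -0.89 -4.86 0 0 0 0;4 -0.89 -4.86 0 0 0 0;4 -0.89 -4.86 0 0 0 0;4 -0.89 -4.86 0 0 0 0;4 -0.89 -4.86 0 0 0 0;4 -0.89 -4.86 0 0 0 0;4 0 0 0 0 0 7.5;4 0 0 0 0 0 0;4 0 0 0 0 0 0"
}}

```text
t: 37.0
ee_pos: [567.9, -270.7, 169.7]
orientation: [0.555, 3.092, -0.0]
ft_force: [-0.2, 0.3, -0.9]
width: 49.6
```

Run:
```python
from h import *
im,P=look('w7.png');to(569,-271.1,17);pads(im)
s=shot('side');print(carts(None,cloud(s),28,60,(578,-120),110))
```

```text
t 37.0 tcp [ 568.  -270.5  169.6] yaw 159.6 tilt [ 0. -0. -1.] w 49.1 F [-0.3  0.1 -1.5] q6 -1.68
shift cm [-0.11 -0.02 15.26] turn z deg None
 pad [ 225  146   58   57 2558] mean [ 569.6 -271.4    8. ] circ 570.3 -271.9 r 29.6
[(array([302, 148,  20,  15, 228], dtype=int32), array([311.6, 155.1]), array([ 576.2, -169.3,   34.1])), (array([276, 168,  20,  16, 254], dtype=int32), array([285.4, 175.1]), array([586.8, -70.1,  34.4]))]
```

View pics/w7.png

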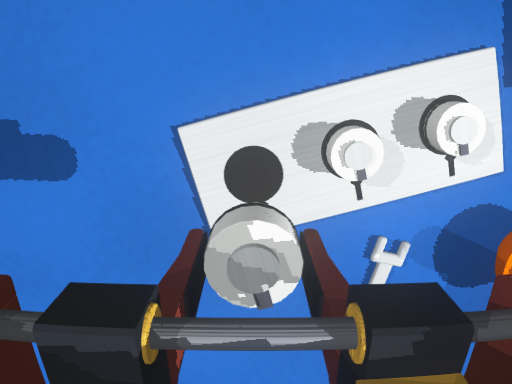

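Pads 0 and 1 are both well placed, at (462,132) and (356,153). The held rib (263,298) is parallel to the ticks, so I'm lowering it onto pad 2.

Emit:
{"method": "play_rows", "body": {
  "plan": "4 -0.13 0 5 0 0 0;4 0 0 5 0 0 0;4 0 0 4 0 0 0;4 0 0 0.9 0 0 0;4 0 0 0.3 0 0 0;4 0 0 0.2 0 0 0;4 0 0 0 0 0 0;4 0 0 0 0 0 0"
}}

```text
t: 38.1
ee_pos: [570.3, -272.1, 16.8]
orientation: [0.559, 3.089, -0.001]
ft_force: [-0.2, 0.7, 6.5]
width: 49.8
```

Emit:
{"method": "play_rows", "body": {
  "plan": "7 0 0 0 0 0 0;7 0 0 0 0 0 0;7 0 0 0 0 0 0;7 0 0 -3 0 0 0;7 0 0 -5 0 0 0;7 0 0 -5 0 0 0;7 0 0 -2.4 0 0 0;0 0 0 0 0 0 -7.5;0 0.9 4.86 0 0 0 0;0 0.9 4.86 0 0 0 0;0 0.9 4.86 0 0 0 0;0 0.9 4.86 0 0 0 0;0 0.9 4.86 0 0 0 0;0 0.9 4.86 0 0 0 0;0 0.9 4.86 0 0 0 0;0 0.9 4.86 0 0 0 0;0 0.9 4.86 0 0 0 0;0 0.9 4.86 0 0 0 0;0 0.9 4.86 0 0 0 0;0 0 0 4 0 0 0"
}}

```text
t: 40.6
ee_pos: [595.3, 276.2, 131.5]
orientation: [0.35, 3.115, 0.007]
ft_force: [1.1, -0.4, 1.2]
width: 0.1
```

Emit:
{"method": "play_rows", "body": {
  "plan": "0 0 0 4 0 0 0;0 0 0 0 0 0 0;0 0 0 0 0 0 0"
}}

```text
t: 40.98
ee_pos: [593.7, 271.7, 90.0]
orientation: [0.356, 3.12, 0.001]
ft_force: [0.0, 0.4, 0.3]
width: 0.4
```

Run:
```python
from h import *
to(593.7,271.8,46,166.6)
s=shot('side');print(carts(None,cloud(s),28,60,(578,-170),150))
```

```text
t 41.0 tcp [593.7 271.7  90. ] yaw 167.0 tilt [ 0.001  0.    -1.   ] w 0.4 F [0.  0.4 0.3] q6 -0.93
shift cm [0.  0.  4.4] turn z deg 0.4
[(array([326, 130,  18,  15, 202], dtype=int32), array([334.6, 136.5]), array([ 569.2, -268.3,   34.1])), (array([302, 148,  20,  15, 223], dtype=int32), array([311.7, 154.9]), array([ 576.8, -169.5,   34.4])), (array([276, 168,  20,  16, 253], dtype=int32), array([285.4, 175.1]), array([587.1, -69.8,  34.4]))]
```

Emit:
{"method": "play_rows", "body": {
  "plan": "0 0 0 4 0 0 0;0 0 0 0.8 0 0 0;0 0 0 0.5 0 0 0;0 0 0 0.5 0 0 0;0 0 0 0.5 0 0 0;0 0 0 0.5 0 0 0;0 0 0 0.4 0 0 0;0 0 0 0.4 0 0 0;0 0 0 0.3 0 0 0;0 0 0 0.2 0 0 0;0 0 0 0.1 0 0 0;0 0 0 0.1 0 0 0;0 0 0 0 0 0 0"
}}

```text
t: 42.65
ee_pos: [593.3, 271.6, 9.7]
orientation: [0.356, 3.121, 0.0]
ft_force: [-8.6, -5.6, 21.3]
width: 0.1
```

Emit:
{"method": "play_rows", "body": {
  "plan": "0 0 0 -1 0 0 0;0 0 0 -3 0 0 0;0 0 0 -5 0 0 0;0 0 0 -5 0 0 0;0 0 0 -5 0 0 0;0 0 0 -5 0 0 0;0 1.2 -4 0 0 0 0;0 1.2 -4 0 0 0 0;0 1.2 -4 0 0 0 0;0 1.2 -4 0 0 0 0;0 1.2 -4 0 0 0 0;0 0 0 0 0 0 0;0 0 0 0 0 0 0"
}}

```text
t: 44.28
ee_pos: [490.6, 90.6, 247.2]
orientation: [0.357, 3.119, 0.002]
ft_force: [0.6, 0.2, 0.1]
width: 0.4
```

Run:
```python
from h import *
to();im,P=look('w8.png')
for q in ([553.9,104.4],[573.8,188.1],[593.7,271.8]):
    m=np.hypot(P[...,0]-q[0],P[...,1]-q[1])<15; print('holder z',np.percentile(P[m][:,2],[10,50,90]).round(1),m.sum())
s=shot('side');print(carts(None,cloud(s),28,60,(578,-170),150))
```

```text
t 44.3 tcp [490.6  90.6 247.2] yaw 167.0 tilt [ 0.003  0.001 -1.   ] w 0.4 F [0.6 0.2 0.1] q6 -1.18
shift cm [0. 0. 0.] turn z deg None
holder z [17.5 18.3 19.3] 421
holder z [17.5 18.5 19.4] 412
holder z [17.5 18.6 19.6] 322
[(array([326, 130,  18,  14, 199], dtype=int32), array([334.5, 136.4]), array([ 569.9, -268.6,   34.1])), (array([302, 148,  20,  15, 225], dtype=int32), array([311.6, 155. ]), array([ 577. , -170.1,   34.3])), (array([276, 168,  20,  16, 207], dtype=int32), array([286.1, 176.2]), array([583.4, -66.3,  34. ]))]
```

View pics/w8.png

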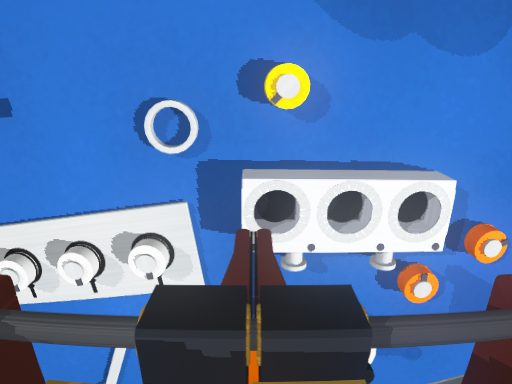

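All three holders are down at about z 18, same as before. Now I'll look at the plate from above.

Emit:
{"method": "play_rows", "body": {
  "plan": "0 -1.4 -4.84 0 0 0 0;0 -1.4 -4.84 0 0 0 0;0 -1.4 -4.84 0 0 0 0;0 -1.4 -4.84 0 0 0 0;0 -1.4 -4.84 0 0 0 0;0 0 0 0 0 0 0;0 0 0 0 0 0 0;0 0 0 0 0 0 0"
}}

```text
t: 45.38
ee_pos: [503.4, -159.9, 245.9]
orientation: [-0.353, -3.121, -0.0]
ft_force: [1.3, 0.1, 0.5]
width: 0.5
```

Run:
```python
from h import *
to();im,P=look('w9.png')
for c in ((588,-72),(578.6,-171.6),(569.3,-271.2)):
    print(c);grasp_m=(np.hypot(P[...,0]-c[0],P[...,1]-c[1])<45)&(P[...,2]>30)&(P[...,2]<46)
    W=onz(im,np.argwhere(grasp_m)[:,::-1],34)[:,:2].astype('float32')
    (x,y),r=cv2.minEnclosingCircle(W);print(' rim',round(x,1),round(y,1),round(r,1),'z',np.median(P[grasp_m][:,2]).round(1));ribyaw(im,(x,y),38)
cv2.imwrite('pics/w9b.png',cv2.resize(cv2.imread('pics/w9.png'),None,fx=1.5,fy=1.5))
s=shot('side');print(carts(None,cloud(s),28,60,(578,-170),150))
```

```text
t 45.4 tcp [ 503.4 -159.9  245.9] yaw 167.1 tilt [-0.  0. -1.] w 0.5 F [1.3 0.1 0.5] q6 -1.68
shift cm [0. 0. 0.] turn z deg None
(588, -72)
 rim 589.0 -73.7 26.3 z 35.5
(578.6, -171.6)
 rim 577.9 -172.0 25.4 z 35.4
  rib px 92 [246.2 233.4] r 19.3 yaw -56.2
  rib px 136 [262.2 235.3] r 17.7 yaw 7.8
(569.3, -271.2)
 rim 570.4 -271.6 25.6 z 35.4
[(array([326, 130,  18,  14, 200], dtype=int32), array([334.6, 136.4]), array([ 569.2, -268.2,   34.5])), (array([302, 148,  20,  16, 227], dtype=int32), array([311.6, 155. ]), array([ 576.4, -169.6,   34.4])), (array([276, 168,  20,  16, 257], dtype=int32), array([285.4, 175.1]), array([587.1, -69.6,  34.3]))]
```

View pics/w9b.png

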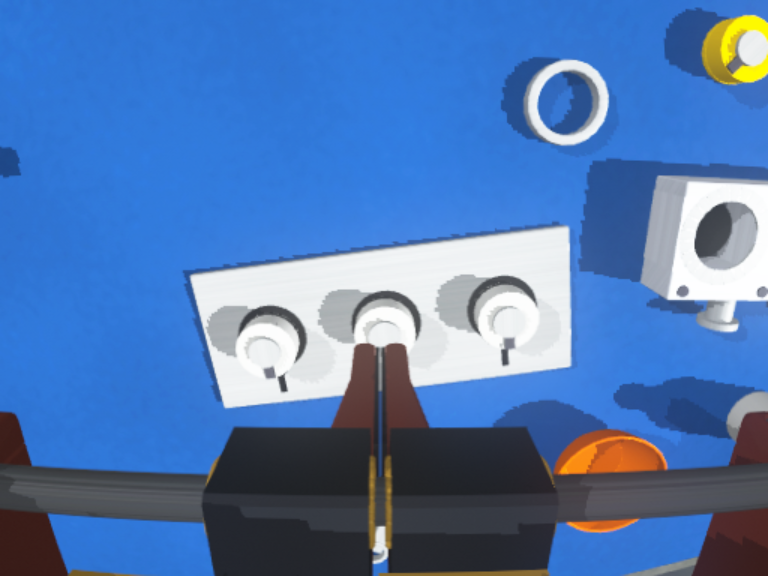

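All three stand on their pads. One quick angle check from the pixel points, then I'll hand in.

Run:
```python
from h import *
im=np.load('last.npy',allow_pickle=True).item()
def go(im,b0,r0,n):
    g=im['pixels'].max(2).astype(int);v,u=np.mgrid[:384,:512]
    m=(np.hypot(u-r0[0],v-r0[1])<6)&(g<150)
    r=np.array([u[m].mean(),v[m].mean()])
    b=onz(im,[b0],38)[0];q=onz(im,[r],36.5)[0];d=q-b
    print(n,b.round(1),m.sum(),'r',np.hypot(d[0],d[1]).round(1),'yaw',np.degrees(np.arctan2(d[1],d[0])).round(1))
go(im,(263.5/1.5,350.5/1.5),(269/1.5,372/1.5),'pad2')
go(im,(509/1.5,321/1.5),(509.5/1.5,342/1.5),'pad0')
```

```text
pad2 [ 569.1 -272.3   38. ] 37 r 20.7 yaw -5.0
pad0 [588.5 -73.1  38. ] 40 r 20.4 yaw -9.3
```

```bash
python3 -c "
from workcell import *
print(close_job())"
```

```text
the job is handed in; nothing more can be done
None
```

All three ports held a cartridge. I tripped each holder, drew the cartridge out and stood it on the plate: cartridge 2 on pad 0, cartridge 1 on pad 1 and cartridge 0 on pad 2. I pushed every emptied holder back down, then handed the job in at about 45 s, with the gripper empty and well above everything. `close_job()` gives no verdict.

- **Position:** the last check put each cartridge within about 2 mm of its pad's centre, with the body top where an upright, flat-standing cartridge should be.
- **Pointer ribs:** they measured about -9° on pad 0 and -5° on pad 2, against the plate's -5.5° and a limit of 11.5°. I could not measure pad 1 at the end because the fingers hid its rib from the wrist camera. An earlier picture, taken before the last holder was pressed, showed it facing its tick. The side camera showed that cartridge had not shifted since, but that view does not measure rotation.
- **Holders:** all three disc tops read 18.3–18.6 mm above the bench, about 2 mm above the nominal latched height and far below the 40 mm of a sprung one. The calibration is only good to about 2 mm, so I read them as latched.
- **Other things on the bench:** I saw no sign of contact with any of them, but I did not measure their positions at the end. No knock or grip slip showed up during the run.

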